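Fit the bar of a work stop and set its hold-down screw to sliding clearance

TASK

Fit the bar of the work stop: set the loose L-shaped stop bar down, without dropping it, in the slots of both rests, its foot outside the plain rest and pointing to the robot's side, swing the clamp arm over the bar until it meets its stop pin, and turn the thumbscrew clockwise until it seats hard on the bar. Then back the thumbscrew off a quarter turn, so that the bar can just slide, and finish still gripping the thumbscrew at that setting: do not let go of it, its lock nut will be tightened while you hold it. Leave the spanner, square, caliper and oil bottle round about as they are.

Things in the scene. Friction and masses are not known exactly. Their poses are not given: they have to be found in the camera images.
- work_stop: The work stop, fixed to the bench: grey base plate 86 x 236 x 12 mm with two steel slotted rests, a lug and the clamp arm's pivot post behind the right one. Origin on the bench midway between the rests; y along the line of the slots to the robot's left, x away from the robot (turned up to 0.25 rad), z up. The arm's pivot is at x = +62, y = -80 mm.
- plain_rest (a point): Slot floor of the left, plain rest: work stop's x 0, y +80 mm, 40 mm above the bench. The rest is 24 mm wide in y, 54 mm in x (feet 26 mm high reach 73 mm). Its slot runs along y, open above and at both ends, 23.5 mm wide at the floor, flaring to 32 mm at the top, 51 mm above the bench. Axes as the work stop's.
- clamp_rest (a point): Slot floor of the right rest, over which the clamp arm swings: work stop's x 0, y -80 mm, 40 mm above the bench. Same rest and slot as the plain one. With the bar in both slots its underside is 40 mm and its top 52 mm above the bench.
- stop_bar: The loose steel stop bar, about 0.45 kg: 20 mm wide (own x), 225 mm long (own y, -105 to +120), 12 mm thick; at its +y end a foot 14 mm wide reaches 40 mm out to -x, an L. Origin under its middle line. Starts on the bench, foot at the far end. Fitted, its axes match the work stop's, its origin 40 mm above that one, -14 (foot at the rest) to +20 mm along y.
- stop_bar_grip (a point): Where to grip the stop bar: on its middle line at half its thickness, 15 mm from the origin towards the foot, near its centre of mass. Axes as the stop bar's: grip across x, 20 mm.
- stop_bar_foot (a point): A point in the foot of the stop bar, at x = -40, y = +113 mm of the bar, half its thickness. Axes as the stop bar's.
- clamp_arm (a joint): Swing of the clamp arm, rad: 0 = home over the clamp rest, against its stop pin; grows counterclockwise from above, to 1.6. Starts 1.0 to 1.5, out to the right; stays where left (friction 0.12 N m). Dark steel, 24 mm wide, 60 to 76 mm above the bench, with a 30 mm round boss, 80 mm high, at the screw. Push its flank with closed fingers, tips 63 to 73 mm above the bench.
- clamp_pivot (a point): On the axis of the clamp arm's vertical pivot, 68 mm above the bench. Its -x axis points along the arm to the thumbscrew, 62 mm away; at home its axes match the work stop's.
- thumbscrew (a joint): Turn of the thumbscrew in the arm's end, rad: 0 = seated hard on the bar, a firm stop; grows as it is backed off, counterclockwise from above, rising 4 mm a turn. Starts at 1.9 to 3.0; stays where left (friction 0.03 N m). A quarter turn off the seat is 1.57.
- thumbscrew_grip (a point): Centre of the thumbscrew's flat wing head: 36 mm wide along its own x, 8 mm thick along its own y, 22 mm high; centre 109.5 mm above the bench when seated, 1 to 2 mm higher backed off. Grip it across the 8 mm from above; it turns with the screw (its x along the arm when seated). Below it sit a collar and a loose hexagon lock nut.
- lock_nut_spanner: A steel spanner 25 x 175 mm on the bench to the right of the work stop; leave it. Origin under its middle.
- square_1: A try square 148 x 100 mm, 16 mm high, on the bench to the right, behind the spanner; leave it. Origin under its middle.
- caliper_1: A vernier caliper 72 x 205 mm, 12 mm high, at the left; leave it. Origin under its middle.
- oil_bottle_1: A brown bottle, 56 mm across and 135 mm high, behind the stop bar at the left; leave it standing. Origin under its middle.

How it is judged:
By the outcome, as a careful person would: the job done as asked, in the order asked, and still so for the second after the job is handed in, while the arm keeps its last pose, push and grip.
It also fails if it takes over 72 s, if anything falls off the work surface, if the arm or the gripper's body presses on something with over 40 N, if the wrist force passes 120 N, or if a joint passes its speed limit or range.

ROBOT

A 6-joint arm with a two-finger parallel gripper is mounted at the origin on a cart in front of the work surface, level with it; the furniture and walls round the work are solid. World frame = base frame: x ahead of the robot, y to its left, z up, the work surface at z = 0. Lengths are in m, angles in rad, forces in N, time in s.
With the tool pointing down it reaches from about 0.25 to 0.775 m from the base axis. Payload 4 kg.
Tool frame: the origin (TCP) lies between the finger pads; the fingertips stand manip.tip_extent ahead of it and the grasp point (between the pads) lies 5 mm behind it (manip.tip_extent is the distance from the TCP to the fingertips, in m); z points along the fingers, y is the line along which they close (so a half turn about z gives the same grasp; the last joint's range is limited). The gripper opens to 94 mm and grips with 3 to 60 N. Pads are 16 mm wide; open, the fingers measure 119 mm over their backs; the gripper's body (75 mm by 177 mm) begins 78 mm behind the grasp point.
Start: joints at [1.069, 0.087, 1.371, -0, 1.684, -0.103], TCP at [0.214, 0.507, 0.22] pointing down, gripper open.
Joint ranges: [-3.1, 3.1], [-0.76, 2.03], [0.27, 2.55], [-1.08, 4.22], [0.17, 2.65], [-2.57, 2.57]. Speed limits (rad/s): [2.79, 2.79, 3.14, 3.14, 3.14, 3.14].

INTERFACE

Orientations are given as a 3x3 rotation matrix whose columns are the frame's x, y, z axes.
In Python, from workcell import manip gives the robot as it stands.
- The arm moves only by the shell command python3 shift.py [FORCE], which reads ROWS from standard input. ROWS is a JSON list of rows, 1 to 12 of them, each an object with the fields d (a list: dx, dy, dz in shares of 60 cm (1.0 is 60 cm)), rotvec (a list: a rotation vector rx, ry, rz in fractions of the full range, 1 being pi/2 rad), aperture (the finger opening in m); a field left out counts as zero (the opening has to be given); each row is the pose to reach, as a shift and turn from the pose commanded when the command began, along the tool's axes at that moment; what a row does not reach only later rows make up. A row lasts 1/12 s, in which the tool goes at most 0.0417 m and 0.125 rad, less where a joint would pass 70% of its speed; a pose out of reach is approached as far as the arm can. The fingers move at their own pace and stop on an object; FORCE is the grip in N (left out, the last holds). Time passes only in rows, so rows that do not move let the fingers close. It prints the time, the measured TCP pose, the force, the opening and the grip force at its end. Input that does not fit is refused with a message, and nothing moves.
- manip.sense(): the state, without advancing time (a new reading comes with each control period).
- manip.capture(name): name is "side" or "top"; returns the picture (420x560x3 uint8, blue, green, red); there is no depth.
- manip.get_calibration(name): a dict with "fx", "fy", "cx", "cy" (pixels), "dist" ([k1, k2, p1, p2, k3] as OpenCV has them; the pictures are not rectified), "extrinsics" (4x4, takes a point from camera to world coordinates). Camera axes: x right, y up, looking along -z (the intrinsics and any distortion apply to the point x, -y, -z); pixel columns grow to the right and rows downward; lengths in m; the calibration is good to about 2 mm. A picture is of the moment at which its call begins. get_calibration takes no time and is no camera call.
- manip.hand_in(): hands the job in; it is judged then, once.
The state is a dict: "t": time; "q": joint angles; "qvel": joint speeds; "tau": joint torques, N m; "tcp_pos": TCP position; "ee_rot": TCP orientation; "force": force on the tool from outside, world axes, zero at the start; "ft_torque": the same for the moment, N m; "finger_gap": finger opening in m; "grip_force": force on a finger pad.
Only numpy, scipy, OpenCV 4.12 (cv2) and the standard library are available. Lean on these libraries where they do the work, as an engineer would, in place of code of your own. Each camera call takes 0.05 s, during which the arm holds its last target. There are 200 camera calls.

## Working session

There is one attempt and no reset: what is moved stays moved. The work goes in short steps, Python scripts to look and compute and a shell command to move; the robot and the scene stay as the last step left them, time stands still between calls to the robot, and variables do not carry over. Pictures are saved under pics/ and viewed, at most 13 in all, crops included, and the job is handed in when it is done.

```bash
ls; mkdir -p pics
python3 - <<'E'
from workcell import manip
import cv2,numpy as np
np.set_printoptions(precision=4,suppress=True)
for n in("side","top"):
    cv2.imwrite(f"pics/{n}0.png",manip.capture(n)); c=manip.get_calibration(n); print(n,c)
print(manip.sense(),manip.tip_extent)
E
```

```text
pics
shift.py
workcell.py
side {'fx': 447.80253776989343, 'fy': 447.80253776989343, 'cx': 278.8059278421603, 'cy': 216.17702431994442, 'dist': array([-0.0473,  0.    ,  0.    ,  0.    ,  0.    ]), 'extrinsics': array([[ 0.851 ,  0.315 , -0.4202, -0.1096],
       [-0.5251,  0.5234, -0.671 , -1.0121],
       [ 0.0086,  0.7917,  0.6108,  1.0578],
       [ 0.    ,  0.    ,  0.    ,  1.    ]])}
top {'fx': 500.6422676254238, 'fy': 500.6422676254238, 'cx': 279.832262474732, 'cy': 202.33495417397594, 'dist': array([0.0144, 0.    , 0.    , 0.    , 0.    ]), 'extrinsics': array([[-0.2384,  0.9088, -0.3423,  0.0419],
       [-0.9712, -0.2238,  0.0821,  0.1721],
       [-0.002 ,  0.352 ,  0.936 ,  1.57  ],
       [ 0.    ,  0.    ,  0.    ,  1.    ]])}
{'t': 0.1, 'q': array([ 1.0689,  0.0879,  1.3721, -0.    ,  1.6836, -0.1031]), 'qvel': array([-0.0004, -0.0039, -0.0026, -0.0017,  0.0009,  0.0007]), 'tau': array([  0.0026, -34.1248, -30.3303,   0.072 ,   0.0304,  -0.0001]), 'tcp_pos': array([0.2133, 0.5064, 0.2184]), 'ee_rot': array([[-0.9215,  0.3883, -0.0009],
       [ 0.3883,  0.9215, -0.0017],
       [ 0.0002, -0.0019, -1.    ]]), 'force': array([-0.1124,  0.2747, -0.5974]), 'ft_torque': array([ 0.0107, -0.0598,  0.    ]), 'grip_force': 0.0, 'finger_gap': 0.09358424234647864} 0.014
```

View pics/top0.png

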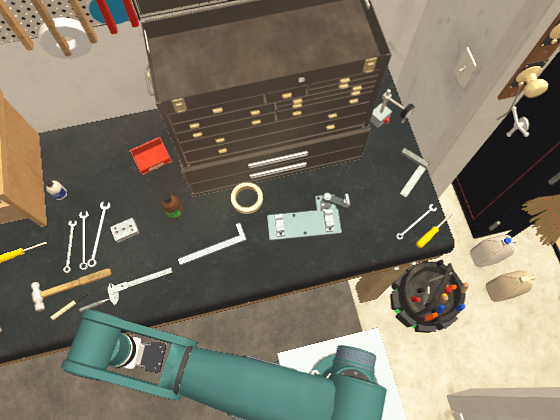

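View pics/side0.png

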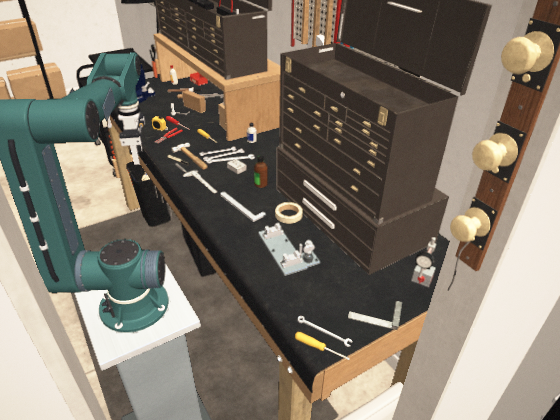

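The top view shows the work stop near (304,220), with the stop bar running from (180,261) to (244,233) and its foot at (240,226). The oil bottle is at (173,205) and the caliper at (140,285). The side view has the stop near (288,248) and the bar near (243,207). I'll enlarge both.

Run:
```python
import cv2,numpy as np
t=cv2.imread("pics/top0.png")[182:272,170:360]; s=cv2.imread("pics/side0.png")[180:280,210:330]
t=cv2.resize(t,None,fx=4,fy=4,interpolation=cv2.INTER_CUBIC)
s=cv2.resize(s,None,fx=6,fy=6,interpolation=cv2.INTER_CUBIC)
for im,f,x0,y0 in((t,4,170,182),(s,6,210,180)):
    for x in range(x0,x0+im.shape[1]//f,10): cv2.line(im,((x-x0)*f,0),((x-x0)*f,6 if x%50 else 16),(0,255,255),1)
    for y in range(y0-y0%10+10,y0+im.shape[0]//f,10): cv2.line(im,(0,(y-y0)*f),(6 if y%50 else 16,(y-y0)*f),(0,255,255),1)
cv2.imwrite("pics/tc.png",t);cv2.imwrite("pics/sc.png",s)
```

```text
(no output)
```

View pics/tc.png

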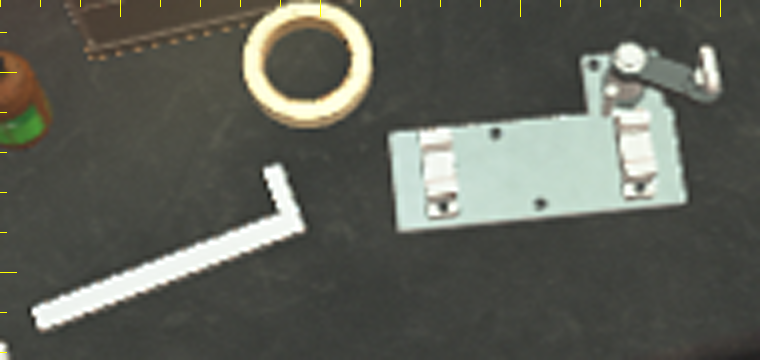

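View pics/sc.png

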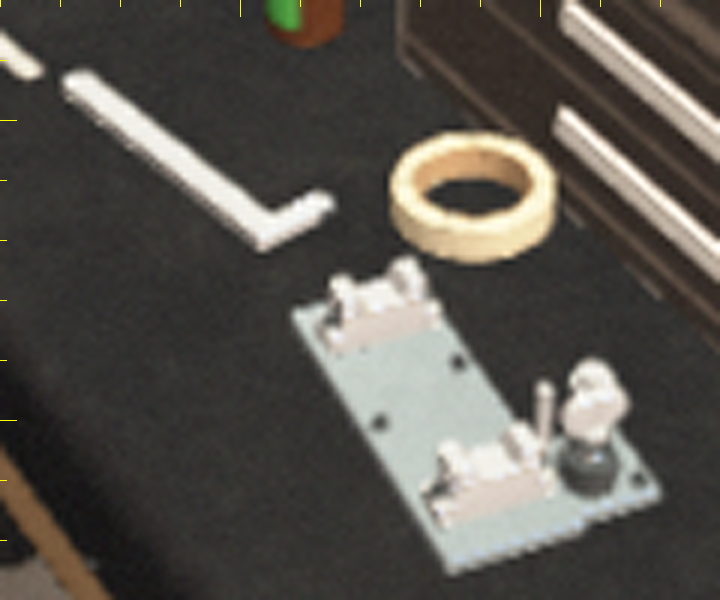

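The enlarged top view shows the bar corners near (178,261) and (245,238), with its foot pointing away from the robot at (238,224). The plate corners are about (267,215), (269,240), (341,233) and (338,210). The rests are at (280,225) and (329,220), the pivot post is at (327,196), and the arm points right to the wing at (347,200).

```bash
cat > h.py <<'E'
import cv2,numpy as np
from workcell import manip
np.set_printoptions(precision=4,suppress=True)
C={n:manip.get_calibration(n) for n in("side","top")}
def ray(n,p):
    c=C[n];K=np.array([[c["fx"],0,c["cx"]],[0,c["fy"],c["cy"]],[0,0,1]])
    u=cv2.undistortPoints(np.float64(p).reshape(-1,1,2),K,c["dist"]).reshape(-1,2)
    d=np.c_[u[:,0],-u[:,1],-np.ones(len(u))]@c["extrinsics"][:3,:3].T
    return c["extrinsics"][:3,3],d
def onz(n,p,z):
    o,d=ray(n,p);return (o+d*((z-o[2])/d[:,2])[:,None])[:,:2]
def proj(n,P):
    c=C[n];K=np.array([[c["fx"],0,c["cx"]],[0,c["fy"],c["cy"]],[0,0,1]])
    q=(np.atleast_2d(P)-c["extrinsics"][:3,3])@c["extrinsics"][:3,:3]; q=q*[1,-1,-1]
    return cv2.projectPoints(q.reshape(-1,1,3),np.zeros(3),np.zeros(3),K,c["dist"])[0].reshape(-1,2)
def tri(a,b):
    oa,da=ray("side",a);ob,db=ray("top",b);s=np.linalg.lstsq(np.c_[da[0],-db[0]],ob-oa,rcond=None)[0]
    pa,pb=oa+s[0]*da[0],ob+s[1]*db[0];return (pa+pb)/2,np.linalg.norm(pa-pb)
def up(im,x0,y0,w,h,f):
    return cv2.resize(im[y0:y0+h,x0:x0+w],None,fx=f,fy=f,interpolation=cv2.INTER_CUBIC)
def topix(c,x0,y0,f): return (c.reshape(-1,2)+.5)/f-.5+[x0,y0]
E
cat > m.py <<'E'
from h import *
for n,(x0,y0,w,h) in dict(top=(172,215,85,55),side=(214,185,56,40)).items():
    im=up(cv2.imread(f"pics/{n}0.png"),x0,y0,w,h,8); g=im.min(2)
    m=(g>120).astype(np.uint8); cs=cv2.findContours(m,0,1)[0]
    cs=[c for c in cs if (cv2.boundingRect(c)[0]>2 and cv2.boundingRect(c)[0]+cv2.boundingRect(c)[2]<m.shape[1]-2)] or cs
    c=max(cs,key=cv2.contourArea); a=cv2.approxPolyDP(c,7,True); p=topix(a,x0,y0,8)
    print(n,"bar",np.c_[p,onz(n,p,.012)])
for n,(x0,y0,w,h) in dict(top=(262,185,90,60),side=(255,220,70,60)).items():
    im=up(cv2.imread(f"pics/{n}0.png"),x0,y0,w,h,8); b,gg,r=[im[:,:,i].astype(int) for i in range(3)]
    m=((gg-r>6)&(gg>110)).astype(np.uint8); m=cv2.morphologyEx(m,2,np.ones((5,5)))
    c=max(cv2.findContours(m,0,1)[0],key=cv2.contourArea); a=cv2.approxPolyDP(c,8,True);p=topix(a,x0,y0,8)
    print(n,"plate",np.c_[p,onz(n,p,.012)])
    m=((gg-r<4)&(gg>150)).astype(np.uint8);k=cv2.connectedComponentsWithStats(m)
    for s,q in zip(k[2][1:],k[3][1:]):
        if s[4]>600: print(n,"white",topix(q,x0,y0,8)[0],s[:4]/8+[x0,y0,0,0])
E
python3 m.py
python3 - <<'E'
from h import *
a=up(cv2.imread("pics/top0.png"),262,190,92,55,8);b=up(cv2.imread("pics/side0.png"),256,220,66,58,10)
for i,(im,f,x0,y0) in enumerate(((a,8,262,190),(b,10,256,220))):
    for x in range(x0,x0+im.shape[1]//f): cv2.line(im,(int((x+.5-x0)*f),0),(int((x+.5-x0)*f),14 if x%10==0 else 4),(0,255,255),1)
    for y in range(y0,y0+im.shape[0]//f): cv2.line(im,(0,int((y+.5-y0)*f)),(14 if y%10==0 else 4,int((y+.5-y0)*f)),(0,255,255),1)
    cv2.imwrite(f"pics/z{i}.png",im)
E
```

```text
top bar [[240.0625 223.0625   0.5724   0.1791]
 [238.6875 222.3125   0.576    0.1829]
 [235.3125 223.9375   0.5732   0.1948]
 [238.5625 235.0625   0.5335   0.1925]
 [179.8125 257.1875   0.5064   0.39  ]
 [177.4375 258.8125   0.503    0.3983]
 [178.6875 263.1875   0.4879   0.3968]
 [181.1875 263.9375   0.4836   0.3895]
 [245.3125 239.5625   0.5135   0.1745]
 [245.8125 238.0625   0.518    0.1718]]
side bar [[220.0625 192.6875   0.4863   0.3951]
 [221.0625 196.0625   0.4793   0.3712]
 [223.9375 196.9375   0.4866   0.3597]
 [225.9375 200.0625   0.4839   0.336 ]
 [228.8125 200.8125   0.4914   0.3254]
 [231.0625 204.0625   0.4891   0.3011]
 [238.9375 208.8125   0.5012   0.2571]
 [252.9375 221.3125   0.5098   0.1601]
 [261.9375 217.0625   0.5519   0.1652]
 [265.1875 213.9375   0.5724   0.1758]
 [264.4375 212.0625   0.5759   0.1876]
 [261.6875 211.4375   0.5688   0.1966]
 [254.3125 214.6875   0.5342   0.1932]
 [224.6875 191.5625   0.5062   0.3926]]
top plate [[337.9375 209.1875   0.5423  -0.1454]
 [332.3125 203.3125   0.5667  -0.133 ]
 [326.5625 206.6875   0.5597  -0.1112]
 [327.9375 208.187
[... 1914 characters left out ...]
8125   0.5271  -0.0615]
 [291.9375 252.9375   0.5395  -0.0637]
 [294.4375 249.4375   0.5568  -0.0531]
 [292.9375 246.9375   0.5595  -0.0394]
 [289.5625 248.3125   0.5454  -0.0393]
 [292.1875 244.9375   0.563   -0.0291]
 [288.6875 240.8125   0.5645  -0.004 ]
 [284.8125 242.6875   0.5472  -0.0054]
 [283.9375 239.1875   0.5547   0.0123]
 [286.0625 237.0625   0.5675   0.0183]]
side white [288.9937 220.899 ] [279.875 220.     19.625   3.5  ]
side white [272.8193 231.3542] [261.875 223.     22.375  16.5  ]
side white [308.5174 246.7715] [303.875 240.     10.625  14.   ]
side white [292.2457 258.2453] [279.875 243.75   23.625  24.5  ]
side white [292.4434 271.7093] [282.75  268.875  20.75    6.375]
```

View pics/z0.png

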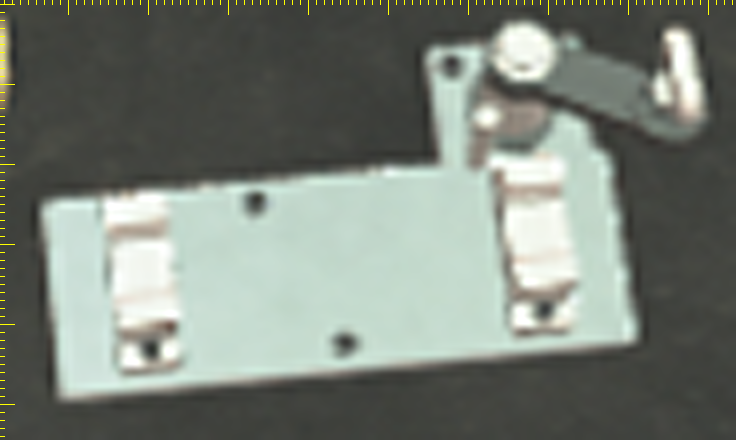

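View pics/z1.png

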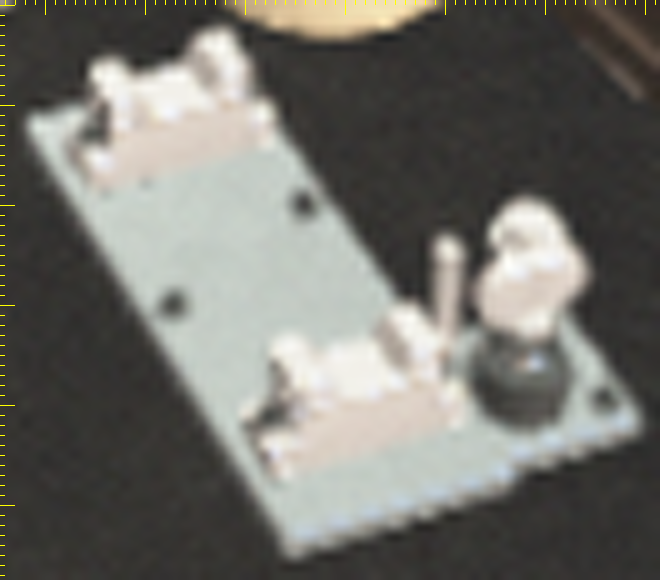

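The zooms resolve the slots, wing and post. In the top view the pivot cap is at (326.9,196) and the wing at (346.9,198.9). In the side view the wing is at about (308.5,246.5), the near rest's prongs are at about (284.5,255) and (297,252), and the stop pin's top is at (300.3,244.5). Next I'll check a pose computed from the plate edges.

```bash
cat >> h.py <<'E'
psi=-.148;O=np.array([.5224,-.0226])
def W(x,y,z=None):
    p=O+x*np.array([np.cos(psi),np.sin(psi)])+y*np.array([-np.sin(psi),np.cos(psi)])
    return p if z is None else np.r_[p,z]
def go(p,yang,z=None):
    """shift & turn (tool axes) from measured pose to TCP p, closing-axis angle yang, tool down"""
    from scipy.spatial.transform import Rotation as R
    s=manip.sense();M=s["ee_rot"];T=np.c_[[np.sin(-yang),np.cos(yang),0],[np.cos(yang),np.sin(yang),0],[0,0,-1]]
    T[:,0]=np.cross(T[:,1],T[:,2])
    print("shift",M.T@(np.array(p)-s["tcp_pos"]),"rot",R.from_matrix(M.T@T).as_rotvec())
def st():
    s=manip.sense();print("t",s["t"],"q",s["q"],"tcp",s["tcp_pos"],"yang",np.arctan2(s["ee_rot"][1,1],s["ee_rot"][0,1]),"F",s["force"],"T",s["ft_torque"],"gap",s["finger_gap"],s["grip_force"])
E
python3 - <<'E'
from h import *
for n in("top","side"):
    print(n,"corners",proj(n,[W(a,b,.012) for a,b in((.043,.118),(-.043,.118),(-.043,-.118),(.043,-.118))]).ravel())
    print(" plain prong tops +-21",proj(n,[W(.0215,.08,.051),W(-.0215,.08,.051)]).ravel()," clamp",proj(n,[W(.0215,-.08,.051),W(-.0215,-.08,.051)]).ravel(),"feet",proj(n,[W(.0365,.08,.026),W(-.0365,.08,.026),W(.0365,-.08,.026),W(-.0365,-.08,.026)]).ravel())
    print(" pivot z.068,.09",proj(n,[W(.062,-.08,.068),W(.062,-.08,.09)]).ravel())
w,e=tri((308.5,246.5),(346.8,199));print("wing",w,e)
d=w[:2]-W(.062,-.08);print(np.linalg.norm(d),"arm q",np.arctan2(-d[1],-d[0])-psi)
w2=onz("top",[(346.9,198.9)],.111)[0];d=w2-W(.062,-.08);print(w2,np.linalg.norm(d),np.arctan2(-d[1],-d[0])-psi)
print("wing ends top",onz("top",[(345.9,194.5),(348.2,203.5)],.115))
print("bench edge",onz("top",[(220,298),(300,284)],0),"bottle",onz("top",[(174,214)],0),"tape",onz("top",[(247,212),(232,199),(262,198)],.02),"caliper tip",onz("top",[(172,270)],.01))
E
```

```text
top corners [266.5289 213.9927 268.742  238.98   341.1041 232.4771 337.5784 207.7135]
 plain prong tops +-21 [278.5559 215.2338 279.796  227.9567]  clamp [328.0379 210.854  329.7431 223.4979] feet [278.1682 213.4232 280.2437 234.7509 326.7866 209.1251 329.6295 230.3222]
 pivot z.068,.09 [326.912  197.2683 327.5083 194.7637]
side corners [279.4268 225.3927 257.8629 231.0463 283.7486 273.3167 307.2942 266.2487]
 plain prong tops +-21 [278.2085 224.5014 267.114  227.4002]  clamp [297.0538 252.2007 285.266  255.5815] feet [281.9458 228.872  263.2889 233.8229 300.8246 256.5341 281.0147 262.299 ]
 pivot z.068,.09 [308.2067 245.2726 308.5318 240.2781]
wing [ 0.5352 -0.1604  0.1165] 0.001396466753016672
0.06167411392902899 arm q 1.080509291501488
[ 0.5366 -0.1618] 0.06199938667709337 1.1122489260411441
wing ends top [[ 0.5501 -0.162 ]
 [ 0.5196 -0.1605]]
bench edge [[0.3507 0.292 ]
 [0.3335 0.0382]] bottle [[0.66   0.3854]] tape [[0.6016 0.1489]
 [0.6582 0.1873]
 [0.6379 0.0899]] caliper tip [[0.4718 0.4214]]
```

```bash
python3 -c "
from h import *
go([.5114,.2776,.10],.138)"
```

```text
shift [-0.3635 -0.0949  0.1186] rot [-0.0019  0.0008  1.034 ]
```

Careful with the scale: shifts go in shares of 60 cm and turns go in shares of pi/2 rad. That gives: -0.3635 m / 0.6 = -0.6058, 0.119 m / 0.6 = 0.1983, 1.034 rad / 1.5708 = 0.6583.

```bash
echo '[{"d": [-0.6058,-0.1583,0.1333],"rotvec": [0,0,0.6583],"aperture": 0.05},{"d": [-0.6058,-0.1583,0.1333],"rotvec": [0,0,0.6583],"aperture": 0.05},{"d": [-0.6058,-0.1583,0.1333],"rotvec": [0,0,0.6583],"aperture": 0.05},{"d": [-0.6058,-0.1583,0.1333],"rotvec": [0,0,0.6583],"aperture": 0.05},{"d": [-0.6058,-0.1583,0.1333],"rotvec": [0,0,0.6583],"aperture": 0.05},{"d": [-0.6058,-0.1583,0.1333],"rotvec": [0,0,0.6583],"aperture": 0.05},{"d": [-0.6058,-0.1583,0.1333],"rotvec": [0,0,0.6583],"aperture": 0.05},{"d": [-0.6058,-0.1583,0.1333],"rotvec": [0,0,0.6583],"aperture": 0.05},{"d": [-0.6058,-0.1583,0.1333],"rotvec": [0,0,0.6583],"aperture": 0.05},{"d": [-0.6058,-0.1583,0.1983],"rotvec": [0,0,0.6583],"aperture": 0.05},{"d": [-0.6058,-0.1583,0.1983],"rotvec": [0,0,0.6583],"aperture": 0.05},{"d": [-0.6058,-0.1583,0.1983],"rotvec": [0,0,0.6583],"aperture": 0.05}]' | python3 shift.py 40; python3 -c "
from h import *
st();go([.5114,.2776,.017],.138)"
```

```text
t: 1.1
tcp_pos: [0.5097, 0.2767, 0.0971]
ee_rot: [[-0.136, 0.991, -0.008], [0.991, 0.136, -0.003], [-0.001, -0.008, -1.0]]
force: [-0.7, -0.0, 0.7]
finger_gap: 0.0502
grip_force: 0.0
t 1.1 q [0.3993 0.2133 1.4731 0.0006 1.4632 0.2629] tcp [0.5097 0.2767 0.0971] yang 0.13637640917208807 F [-0.7447 -0.026   0.6612] T [-0.0655  0.0485 -0.0122] gap 0.05020404297485517 0.0
shift [0.0007 0.0024 0.0801] rot [-0.0079  0.0015 -0.0016]
```

Scaled: 0.0785 m / 0.6 = 0.1308, 0.065 m / 0.6 = 0.1083.

```bash
echo '[{"d": [0.0017,0.0025,0.0667],"aperture": 0.05},{"d": [0.0017,0.0025,0.1083],"aperture": 0.05},{"d": [0.0017,0.0025,0.1308],"aperture": 0.05},{"d": [0.0017,0.0025,0.1308],"aperture": 0.05},{"d": [0.0017,0.0025,0.1308],"aperture": 0.018},{"d": [0.0017,0.0025,0.1308],"aperture": 0.01},{"d": [0.0017,0.0025,0.1308],"aperture": 0.01},{"d": [0.0017,0.0025,0.1308],"aperture": 0.01},{"d": [0.0017,0.0025,0.1308],"aperture": 0.01},{"d": [0.0017,0.0025,0.1308],"aperture": 0.01}]' | python3 shift.py 50; python3 -c "
from h import *
st()"
```

```text
t: 1.93
tcp_pos: [0.5116, 0.2797, 0.0236]
ee_rot: [[-0.138, 0.99, -0.003], [0.99, 0.138, 0.0], [0.001, -0.003, -1.0]]
force: [-6.1, 0.3, 7.6]
finger_gap: 0.0184
grip_force: 50.0
t 1.9333 q [0.4022 0.2779 1.5493 0.0017 1.3169 0.2636] tcp [0.5116 0.2797 0.0236] yang 0.13816737080685665 F [-6.1357  0.2666  7.622 ] T [-0.1869  1.251   0.0737] gap 0.018416425217332555 50.00696897506714
```

```bash
echo '[{"aperture": 0.04},{"aperture": 0.04},{"aperture": 0.04},{"aperture": 0.04},{"aperture": 0.04}]' | python3 shift.py ; python3 -c "
from h import *
st()"
```

```text
t: 2.35
tcp_pos: [0.5133, 0.2793, 0.022]
ee_rot: [[-0.137, 0.991, 0.0], [0.991, 0.137, 0.0], [0.0, 0.0, -1.0]]
force: [-0.3, -0.2, -1.3]
finger_gap: 0.0402
grip_force: 0.0
t 2.35 q [ 0.4013  0.2802  1.5499 -0.0001  1.3111  0.2636] tcp [0.5133 0.2793 0.022 ] yang 0.13777413008366024 F [-0.3339 -0.1541 -1.3203] T [-0.0955 -0.0033  0.0172] gap 0.04016041681845955 0.0
```

```bash
echo '[{"d": [-0.0017,-0.0033,0.0083],"aperture": 0.04},{"d": [-0.0017,-0.0033,0.0083],"aperture": 0.04},{"d": [-0.0017,-0.0033,0.0083],"aperture": 0.04},{"d": [-0.0017,-0.0033,0.0083],"aperture": 0.01},{"d": [-0.0017,-0.0033,0.0083],"aperture": 0.01},{"d": [-0.0017,-0.0033,0.0083],"aperture": 0.01},{"d": [-0.0017,-0.0033,0.0083],"aperture": 0.01},{"d": [-0.0017,-0.0033,0.0083],"aperture": 0.01}]' | python3 shift.py 50; python3 -c "
from h import *
st();go([.48,.21,.10],1.82)"
```

```text
t: 3.02
tcp_pos: [0.5114, 0.2782, 0.0171]
ee_rot: [[-0.138, 0.99, 0.001], [0.99, 0.138, 0.0], [0.0, 0.001, -1.0]]
force: [-0.2, -0.1, -0.5]
finger_gap: 0.0192
grip_force: 50.0
t 3.0167 q [0.4008 0.2806 1.5601 0.     1.3003 0.2628] tcp [0.5114 0.2782 0.0171] yang 0.13802773381833672 F [-0.2178 -0.1053 -0.4531] T [-0.0256 -0.0346 -0.0409] gap 0.019226126838641323 49.99903321266174
shift [-0.0632 -0.0404 -0.0829] rot [ 0.0006  0.0004 -1.682 ]
```

Scaled: -0.083 m / 0.6 = -0.1383, -0.08 m / 0.6 = -0.1333, -1.2 rad / 1.5708 = -0.7639.

```bash
echo '[{"d": [0,0,-0.0667],"aperture": 0.01},{"d": [0,0,-0.1333],"aperture": 0.01},{"d": [-0.0167,-0.01,-0.1383],"rotvec": [0,0,-0.0764],"aperture": 0.01},{"d": [-0.0333,-0.0217,-0.1383],"rotvec": [0,0,-0.1528],"aperture": 0.01},{"d": [-0.05,-0.0333,-0.1383],"rotvec": [0,0,-0.2292],"aperture": 0.01},{"d": [-0.0667,-0.045,-0.1383],"rotvec": [0,0,-0.3056],"aperture": 0.01},{"d": [-0.0833,-0.0567,-0.1383],"rotvec": [0,0,-0.382],"aperture": 0.01},{"d": [-0.1,-0.0667,-0.1383],"rotvec": [0,0,-0.4584],"aperture": 0.01},{"d": [-0.105,-0.0667,-0.1383],"rotvec": [0,0,-0.5348],"aperture": 0.01},{"d": [-0.105,-0.0667,-0.1383],"rotvec": [0,0,-0.6112],"aperture": 0.01},{"d": [-0.105,-0.0667,-0.1383],"rotvec": [0,0,-0.6875],"aperture": 0.01},{"d": [-0.105,-0.0667,-0.1383],"rotvec": [0,0,-0.7639],"aperture": 0.01}]' | python3 shift.py | head -2; echo '[{"rotvec": [0,0,-0.0764],"aperture": 0.01},{"rotvec": [0,0,-0.1528],"aperture": 0.01},{"rotvec": [0,0,-0.2292],"aperture": 0.01},{"rotvec": [0,0,-0.3056],"aperture": 0.01},{"d": [0,0,0.05],"rotvec": [0,0,-0.3056],"aperture": 0.01},{"d": [0,0,0.1],"rotvec": [0,0,-0.3056],"aperture": 0.01},{"d": [0,0,0.1],"rotvec": [0,0,-0.3056],"aperture": 0.01},{"d": [0,0,0.1],"rotvec": [0,0,-0.3056],"aperture": 0.01}]' | python3 shift.py;python3 -c "
from h import *
st();go([.48,.21,.0175],1.82)
cv2.imwrite('pics/t1.png',up(manip.capture('top'),170,170,190,130,4))"
```

```text
t: 4.02
tcp_pos: [0.4789, 0.2097, 0.0983]
t: 4.68
tcp_pos: [0.4772, 0.2093, 0.0369]
ee_rot: [[-0.97, -0.245, -0.008], [-0.245, 0.97, -0.002], [0.008, -0.0, -1.0]]
force: [0.5, 0.6, -4.4]
finger_gap: 0.0192
grip_force: 50.0
t 4.6833 q [ 0.3044  0.14    1.6863  0.0001  1.3238 -1.5136] tcp [0.4772 0.2093 0.0369] yang 1.8180256615058141 F [ 0.4503  0.6167 -4.4358] T [ 0.002  -0.0119  0.0201] gap 0.01917701273390879 49.997159242630005
shift [-0.0031  0.      0.0193] rot [-0.0004 -0.0084 -0.002 ]
```

View pics/t1.png

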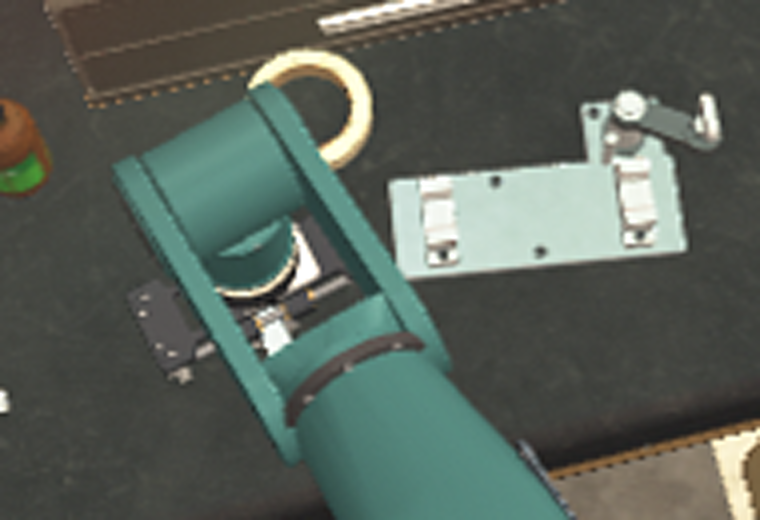

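The bar is held radially below the wrist, which is at about (245,250) in the full image. The tape ring and the rests are clear of it. Next I'll lower it, release, turn half a turn and re-grip.

Scaled: -0.05 m / 0.6 = -0.0833, -0.02 m / 0.6 = -0.0333, 0.12 rad / 1.5708 = 0.0764.

```bash
echo '[{"d": [0,0,0.0167],"aperture": 0.01},{"d": [0,0,0.0267],"aperture": 0.01},{"d": [0,0,0.0325],"aperture": 0.01},{"d": [0,0,0.0325],"aperture": 0.01},{"d": [0,0,0.0325],"aperture": 0.01},{"d": [0,0,0.0325],"aperture": 0.04},{"d": [0,0,0.0325],"aperture": 0.045},{"d": [0,0,0.0325],"aperture": 0.045},{"d": [0,0,0.0325],"aperture": 0.045},{"d": [0,0,-0.0333],"aperture": 0.045},{"d": [0,0,-0.0833],"aperture": 0.045},{"d": [0,0,-0.0833],"rotvec": [0,0,0.0764],"aperture": 0.045}]' | python3 shift.py;python3 -c "
from h import *
st()"
```

```text
t: 5.73
tcp_pos: [0.4848, 0.2117, 0.0979]
ee_rot: [[-0.992, -0.125, 0.013], [-0.125, 0.992, 0.004], [-0.014, 0.003, -1.0]]
force: [1.2, 0.5, -0.2]
finger_gap: 0.0446
grip_force: 0.0
t 5.7333 q [ 0.3044  0.0867  1.6156  0.      1.4251 -1.3918] tcp [0.4848 0.2117 0.0979] yang 1.6962237326982512 F [ 1.1632  0.4879 -0.2275] T [ 0.0352 -0.0604  0.0209] gap 0.04464914724757286 0.0
```

Scaled: 0.12 rad / 1.5708 = 0.0764.

```bash
echo '[{"rotvec": [0,0,0.0764],"aperture": 0.045},{"rotvec": [0,0,0.1528],"aperture": 0.045},{"rotvec": [0,0,0.2292],"aperture": 0.045},{"rotvec": [0,0,0.3056],"aperture": 0.045},{"rotvec": [0,0,0.382],"aperture": 0.045},{"rotvec": [0,0,0.4584],"aperture": 0.045},{"rotvec": [0,0,0.5348],"aperture": 0.045},{"rotvec": [0,0,0.6112],"aperture": 0.045},{"rotvec": [0,0,0.6875],"aperture": 0.045},{"rotvec": [0,0,0.7639],"aperture": 0.045},{"rotvec": [0,0,0.8403],"aperture": 0.045},{"rotvec": [0,0,0.9167],"aperture": 0.045}]' | python3 shift.py |head -1;echo '[{"rotvec": [0,0,0.0764],"aperture": 0.045},{"rotvec": [0,0,0.1528],"aperture": 0.045},{"rotvec": [0,0,0.2292],"aperture": 0.045},{"rotvec": [0,0,0.3056],"aperture": 0.045},{"rotvec": [0,0,0.382],"aperture": 0.045},{"rotvec": [0,0,0.4584],"aperture": 0.045},{"rotvec": [0,0,0.5348],"aperture": 0.045},{"rotvec": [0,0,0.6112],"aperture": 0.045},{"rotvec": [0,0,0.6875],"aperture": 0.045},{"rotvec": [0,0,0.7639],"aperture": 0.045},{"rotvec": [0,0,0.8403],"aperture": 0.045},{"rotvec": [0,0,0.9167],"aperture": 0.045}]' | python3 shift.py|head -1;echo '[{"rotvec": [0,0,0.0764],"aperture": 0.045},{"rotvec": [0,0,0.0891],"aperture": 0.045},{"rotvec": [0,0,0.0891],"aperture": 0.045},{"rotvec": [0,0,0.0891],"aperture": 0.045}]' | python3 shift.py; python3 -c "
from h import *
st();go([.48,.210,.0175],-1.3236)"
```

```text
t: 6.73
t: 7.73
t: 8.07
tcp_pos: [0.4804, 0.2103, 0.0903]
ee_rot: [[0.969, 0.249, 0.001], [0.249, -0.969, 0.0], [0.001, -0.0, -1.0]]
force: [0.1, 0.2, -1.1]
finger_gap: 0.0454
grip_force: 0.0
t 8.0667 q [0.3044 0.0923 1.6252 0.0001 1.4233 1.6239] tcp [0.4804 0.2103 0.0903] yang -1.3195792634312835 F [ 0.1487  0.2322 -1.059 ] T [-0.0908  0.1049  0.0059] gap 0.04541342520493223 0.0
shift [-0.0005  0.0002  0.0728] rot [-0.0001 -0.0007  0.004 ]
```

Scaled: 0.0725 m / 0.6 = 0.1208, 0.06 m / 0.6 = 0.1, 0.004 rad / 1.5708 = 0.0025.

```bash
echo '[{"d": [0,0,0.0583],"rotvec": [0,0,0.0025],"aperture": 0.045},{"d": [0,0,0.1],"rotvec": [0,0,0.0025],"aperture": 0.045},{"d": [0,0,0.1208],"rotvec": [0,0,0.0025],"aperture": 0.045},{"d": [0,0,0.1208],"rotvec": [0,0,0.0025],"aperture": 0.045},{"d": [0,0,0.1208],"rotvec": [0,0,0.0025],"aperture": 0.045},{"d": [0,0,0.1208],"rotvec": [0,0,0.0025],"aperture": 0.045},{"d": [0,0,0.1208],"rotvec": [0,0,0.0025],"aperture": 0.01},{"d": [0,0,0.1208],"rotvec": [0,0,0.0025],"aperture": 0.01},{"d": [0,0,0.1208],"rotvec": [0,0,0.0025],"aperture": 0.01},{"d": [0,0,0.1208],"rotvec": [0,0,0.0025],"aperture": 0.01},{"d": [0,0,0.1208],"rotvec": [0,0,0.0025],"aperture": 0.01}]' | python3 shift.py 55;python3 -c "
from h import *
st();p=W(0,.018,.13);print(p);go(p,psi)"
```

```text
t: 8.98
tcp_pos: [0.4804, 0.2103, 0.0178]
ee_rot: [[0.97, 0.243, 0.0], [0.243, -0.97, 0.0], [0.001, -0.0, -1.0]]
force: [-0.2, 0.3, 0.7]
finger_gap: 0.0192
grip_force: 55.0
t 8.9833 q [0.3044 0.1611 1.704  0.0001 1.2759 1.6301] tcp [0.4804 0.2103 0.0178] yang -1.3257533688309746 F [-0.1513  0.3051  0.743 ] T [-0.0211  0.236   0.0403] gap 0.01918314791211106 55.00021755695343
[ 0.5251 -0.0048  0.13  ]
shift [-0.0088  0.2195 -0.1123] rot [ 0.0002 -0.0006 -1.1778]
```

Scaled: 0.2195 m / 0.6 = 0.3658, 0.21 m / 0.6 = 0.35, -1.178 rad / 1.5708 = -0.7499.

```bash
echo '[{"d": [0,0,-0.0667],"aperture": 0.01},{"d": [0,0,-0.1333],"aperture": 0.01},{"d": [-0.0017,0.0333,-0.1883],"rotvec": [0,0,-0.0764],"aperture": 0.01},{"d": [-0.0033,0.0667,-0.1883],"rotvec": [0,0,-0.1528],"aperture": 0.01},{"d": [-0.005,0.1083,-0.1883],"rotvec": [0,0,-0.2292],"aperture": 0.01},{"d": [-0.0067,0.15,-0.1883],"rotvec": [0,0,-0.3056],"aperture": 0.01},{"d": [-0.0083,0.1917,-0.1883],"rotvec": [0,0,-0.382],"aperture": 0.01},{"d": [-0.01,0.2333,-0.1883],"rotvec": [0,0,-0.4584],"aperture": 0.01},{"d": [-0.0117,0.275,-0.1883],"rotvec": [0,0,-0.5348],"aperture": 0.01},{"d": [-0.0133,0.3167,-0.1883],"rotvec": [0,0,-0.6112],"aperture": 0.01},{"d": [-0.0142,0.35,-0.1883],"rotvec": [0,0,-0.6875],"aperture": 0.01},{"d": [-0.0147,0.3658,-0.1883],"rotvec": [0,0,-0.7499],"aperture": 0.01}]' | python3 shift.py|head -2;echo '[{"d": [0,0,0.0333],"aperture": 0.01},{"d": [0,0,0.0667],"aperture": 0.01},{"d": [0,0,0.0667],"aperture": 0.01},{"d": [0,0,0.0667],"aperture": 0.01},{"d": [0,0,0.0667],"aperture": 0.01}]' | python3 shift.py; python3 -c "
from h import *
st();p=W(0,.018,.058);go(p,psi)
for n in('top','side'): cv2.imwrite(f'pics/{n}2.png',manip.capture(n))
a=up(cv2.imread('pics/top2.png'),240,180,120,80,5);b=up(cv2.imread('pics/side2.png'),240,205,85,75,5)
cv2.imwrite('pics/c2.png',np.vstack([a[:300], np.hstack([b[:300],np.zeros((300,600-b.shape[1],3),np.uint8)])]))"
```

```text
t: 9.98
tcp_pos: [0.5241, -0.0075, 0.1286]
t: 10.4
tcp_pos: [0.5247, -0.0047, 0.0904]
ee_rot: [[0.147, 0.989, -0.001], [0.989, -0.147, 0.0], [0.0, -0.001, -1.0]]
force: [-0.3, -0.7, -3.7]
finger_gap: 0.019
grip_force: 55.0
t 10.4 q [-0.1172  0.094   1.6232  0.0001  1.425   0.0306] tcp [ 0.5247 -0.0047  0.0904] yang -0.14773000313819623 F [-0.2817 -0.6761 -3.6615] T [-0.0534  0.0196 -0.0177] gap 0.018956161851855682 54.99525725841522
shift [-0.      0.0003  0.0324] rot [-0.0007 -0.      0.0003]
```

View pics/c2.png

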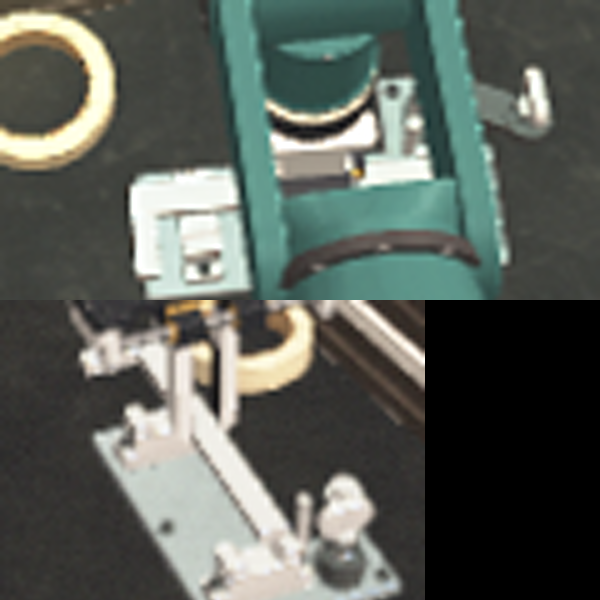

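The foot is on the left and points to the robot, with its far corner at about (266,215) in the top view. The bar lies over both rests. I'll check the alignment numerically against the visible bar corner and the bar's tail.

Run:
```python
from h import *
z=.0846
# far edge samples in top image: columns 270-285, last bright->dark transitions
im=cv2.imread('pics/top2.png').min(2).astype(float)
pts=[]
for x in range(270,286,2):
    col=im[205:222,x]; i=np.argmax(col>120); pts.append((x,205+i-1+(120-col[i-1])/(col[i]-col[i-1])))
P=onz('top',pts,z);ex=np.array([np.cos(psi),np.sin(psi)]);ey=np.array([-ex[1],ex[0]])
print("far edge local x",(P-O)@ex,"y",(P-O)@ey)
rows=[(y,[ (lambda r:(255+np.argmax(r>120)))(im[y,255:275])]) for y in (220,225,230)];print(rows)
print("outer end local y",[((onz('top',[(r[0]-.5,y)],z)-O)@ey).round(4) for y,r in rows])
print("side pred tail top corners x+-10",proj('side',[W(.01,-.1025,z),W(-.01,-.1025,z)]).ravel())
s=cv2.imread('pics/side2.png'); v=up(s,285,235,30,30,1).min(2); print(v[5:26,3:20])
```

```text
far edge local x [0.016  0.0157 0.0157 0.016  0.0159 0.0168 0.0163 0.0155] y [0.1074 0.1011 0.0948 0.0884 0.0821 0.0757 0.0695 0.0632]
[(220, [np.int64(266)]), (225, [np.int64(267)]), (230, [np.int64(267)])]
outer end local y [array([0.123]), array([0.1213]), array([0.1226])]
side pred tail top corners x+-10 [297.1257 249.751  291.5174 251.3493]
[[233 233 205 123  60  43  47  50  51  53  51  51  49  54  49  50  48]
 [233 233 233 206 109  50  52  50  51  53  52  52  55  52  49  48  51]
 [231 234 234 238 166  65  53  50  48  53  53  51  51  48  49  50  60]
 [232 232 231 233 208 129  63  48  51  54  51  74 115  91  56  50  78]
 [229 232 233 233 234 205 112  48  51  49  45 122 198 172  88  51  76]
 [211 231 232 232 233 236 163  66  51  50  49 125 198 195 113  45  59]
 [182 226 232 232 232 233 204 129  66  49  49  95 161 164  94  46  89]
 [123 197 228 231 232 232 231 206 110  49  51 109 168 164  92  74 157]
 [156 129 207 229 232 232 232 232 173  76  45 111 175 168  98 112 176]
 [175 142 168 222 231 232 233 231 222 149  64 113 176 161  89 116 182]
 [194 179 127 193 235 236 226 224 228 189  96 111 177 143  74  97 177]
 [193 198 153 126 228 231 204 194 195 199 138 129 180 145  71  55 157]
 [197 194 178 139 190 199 191 186 206 224 201 167 182 143 102  99 123]
 [196 197 198 185 203 198 176 172 221 234 233 218 200 165 165 159 115]
 [208 220 219 220 225 209 167 157 172 226 237 231 200 187 188 149 114]
 [217 240 238 232 233 233 185 155 163 218 229 196 149 173 164 117 102]
 [228 233 233 233 233 232 212 174 169 196 217 210 140 154 138  99  89]
 [233 230 233 233 233 234 232 230 201 204 226 220 157 165 134  83  71]
 [227 224 234 234 237 240 226 240 223 184 193 204 196 210 152  80  57]
 [213 215 223 228 231 232 203 196 198 199 198 197 224 218 174 106  62]
 [225 208 197 198 200 199 201 199 199 196 197 188 208 205 193 156  83]]
```

Run:
```python
from h import *
z=.0846
print("bar corner pred",proj('top',[W(.01,.122,z),W(-.05,.122,z),W(.01,.085,z),W(-.01,.085,z)]).round(1).tolist(),"plate far",proj('top',[W(.043,.08,.012)]))
for n in('top','side'):
  for y in(.08,-.08):
    print(n,y,"slot far wall top/floor",proj(n,[W(.016,y,.051),W(.01175,y,.04)]).round(1).tolist(),"near face top/26",proj(n,[W(-.027,y,.051),W(-.027,y,.026)]).round(1).tolist(),"feet",proj(n,[W(-.0365,y,.026),W(.0365,y,.026)]).round(1).tolist())
im=cv2.imread('pics/top2.png').astype(int)
for x in (264,265,266,267,268,270,272,276): print(x,[tuple(p) for p in im[211:224,x].tolist()])
```

```text
bar corner pred [[265.5, 216.4], [267.1, 234.6], [277.3, 215.3], [277.8, 221.3]] plate far [[278.0096 212.9776]]
top 0.08 slot far wall top/floor [[278.7, 216.8], [278.8, 219.2]] near face top/26 [[280.0, 229.6], [280.0, 231.9]] feet [[280.2, 234.8], [278.2, 213.4]]
top -0.08 slot far wall top/floor [[328.3, 212.5], [328.1, 214.8]] near face top/26 [[330.0, 225.1], [329.3, 227.5]] feet [[329.6, 230.3], [326.8, 209.1]]
side 0.08 slot far wall top/floor [[276.8, 224.9], [275.7, 227.5]] near face top/26 [[265.7, 227.8], [265.7, 233.2]] feet [[263.3, 233.8], [281.9, 228.9]]
side -0.08 slot far wall top/floor [[295.6, 252.6], [294.3, 255.4]] near face top/26 [[283.7, 256.0], [283.6, 261.5]] feet [[281.0, 262.3], [300.8, 256.5]]
264 [(66, 72, 72), (63, 68, 66), (60, 65, 64), (63, 67, 66), (61, 66, 63), (61, 66, 63), (59, 65, 62), (58, 64, 62), (59, 64, 62), (59, 64, 64), (60, 64, 63), (61, 66, 64), (62, 67, 64)]
265 [(63, 68, 65), (62, 67, 65), (62, 67, 65), (60, 65, 63), (60, 64, 62), (56, 61, 59), (51, 58, 64), (43, 50, 55), (39, 44, 42), (53, 59, 58), (49, 53, 51), (51, 56, 55), (51, 57
[... 593 characters left out ...]
244, 249, 246), (250, 253, 249), (248, 250, 246)]
270 [(63, 68, 66), (62, 67, 65), (57, 61, 60), (107, 113, 103), (229, 236, 217), (225, 233, 219), (247, 251, 247), (242, 247, 244), (243, 248, 245), (243, 248, 244), (242, 248, 245), (234, 243, 244), (233, 242, 238)]
272 [(65, 70, 68), (64, 68, 67), (60, 65, 65), (115, 124, 116), (225, 234, 213), (214, 226, 223), (245, 249, 246), (242, 247, 244), (243, 248, 244), (243, 248, 244), (242, 248, 245), (197, 214, 219), (150, 161, 156)]
276 [(68, 76, 75), (65, 70, 69), (67, 73, 73), (153, 161, 156), (255, 255, 255), (254, 254, 253), (241, 246, 242), (240, 246, 242), (242, 248, 244), (243, 249, 245), (241, 248, 244), (114, 127, 141), (191, 205, 200)]
```

The bar and rest features match the predictions to within half a pixel, so I'll lower it.

Careful with the scale: shifts go in shares of 60 cm and turns go in shares of pi/2 rad. That gives: 0.032 m / 0.6 = 0.0533, 0.031 m / 0.6 = 0.0517.

```bash
echo '[{"d": [0,0,0.02],"aperture": 0.01},{"d": [0,0,0.0333],"aperture": 0.01},{"d": [0,0,0.0417],"aperture": 0.01},{"d": [0,0,0.0483],"aperture": 0.01},{"d": [0,0,0.0517],"aperture": 0.01},{"d": [0,0,0.0533],"aperture": 0.01},{"d": [0,0,0.0533],"aperture": 0.01},{"d": [0,0,0.0533],"aperture": 0.01}]' | python3 shift.py; python3 -c "
from h import *
st()"
```

```text
t: 11.17
tcp_pos: [0.5251, -0.0049, 0.0587]
ee_rot: [[0.147, 0.989, 0.001], [0.989, -0.147, 0.0], [0.0, 0.001, -1.0]]
force: [0.5, 0.8, -4.4]
finger_gap: 0.019
grip_force: 55.0
t 11.1667 q [-0.1174  0.121   1.6604  0.0001  1.3596  0.0306] tcp [ 0.5251 -0.0049  0.0587] yang -0.14801259888963367 F [ 0.4857  0.8238 -4.3596] T [-0.0887  0.0349 -0.0242] gap 0.01898646770532588 54.99517500400543
```

Scaled: 0.0015 m / 0.6 = 0.0025, 0.0013 m / 0.6 = 0.0022.

```bash
echo '[{"d": [0,0,0.0012],"aperture": 0.01},{"d": [0,0,0.0022],"aperture": 0.01},{"d": [0,0,0.0025],"aperture": 0.01},{"d": [0,0,0.0025],"aperture": 0.01}]' | python3 shift.py; python3 -c "
from h import *
st()"
```

```text
t: 11.5
tcp_pos: [0.5253, -0.005, 0.0578]
ee_rot: [[0.147, 0.989, 0.001], [0.989, -0.147, -0.0], [0.0, 0.001, -1.0]]
force: [-0.9, 0.2, -1.9]
finger_gap: 0.0192
grip_force: 55.0
t 11.5 q [-0.1174  0.1218  1.6615  0.      1.357   0.0306] tcp [ 0.5253 -0.005   0.0578] yang -0.14802392645888468 F [-0.934   0.2136 -1.882 ] T [-0.0877  0.263  -0.0302] gap 0.019169630147165547 54.99677896499634
```

Scaled: -0.1 m / 0.6 = -0.1667, -0.07 m / 0.6 = -0.1167.

```bash
echo '[{"d": [0,0,0.001],"aperture": 0.01},{"d": [0,0,0.001],"aperture": 0.01},{"d": [0,0,0.001],"aperture": 0.024},{"d": [0,0,0.001],"aperture": 0.03},{"d": [0,0,0.001],"aperture": 0.04},{"d": [0,0,0.001],"aperture": 0.04},{"d": [0,0,0.001],"aperture": 0.04},{"d": [0,0,-0.0583],"aperture": 0.04},{"d": [0,0,-0.1167],"aperture": 0.04},{"d": [0,0,-0.1667],"aperture": 0.04},{"d": [0,0,-0.1667],"aperture": 0.0},{"d": [0,0,-0.1667],"aperture": 0.0}]' | python3 shift.py 20; python3 -c "
from h import *
st();p=W(.09,-.15,.16);go(p,psi+.6-1.57);print(W(.062,-.08))"
```

```text
t: 12.5
tcp_pos: [0.5264, -0.0051, 0.1594]
ee_rot: [[0.147, 0.989, 0.005], [0.989, -0.147, -0.001], [0.0, 0.005, -1.0]]
force: [0.0, -0.3, -0.6]
finger_gap: 0.03
grip_force: 0.0
t 12.5 q [-0.1174  0.0503  1.529   0.0001  1.5568  0.0306] tcp [ 0.5264 -0.0051  0.1594] yang -0.14799356827686158 F [ 0.011  -0.2552 -0.6209] T [-0.0649  0.0346 -0.0123] gap 0.030024165626940838 0.0
shift [-0.1679  0.0886 -0.0001] rot [ 0.0049 -0.0029  0.97  ]
[ 0.5719 -0.1109]
```

```bash
python3 -c "
from h import *
go(W(.08,-.124,.16),psi-np.pi/2);print(onz('top',[(250,183),(300,172),(280,190)],0))"
```

```text
shift [-0.1419  0.0786 -0.0002] rot [ 0.0041 -0.0045  1.5708]
[[ 0.7086  0.1161]
 [ 0.7075 -0.0593]
 [ 0.6592  0.0232]]
```

Scaled: -0.142 m / 0.6 = -0.2367, -0.132 m / 0.6 = -0.22, 1.44 rad / 1.5708 = 0.9167.

```bash
echo '[{"d": [-0.02,0.0117,0],"rotvec": [0,0,0.0764],"aperture": 0},{"d": [-0.04,0.0233,0],"rotvec": [0,0,0.1528],"aperture": 0},{"d": [-0.06,0.035,0],"rotvec": [0,0,0.2292],"aperture": 0},{"d": [-0.08,0.0467,0],"rotvec": [0,0,0.3056],"aperture": 0},{"d": [-0.1,0.0583,0],"rotvec": [0,0,0.382],"aperture": 0},{"d": [-0.12,0.07,0],"rotvec": [0,0,0.4584],"aperture": 0},{"d": [-0.14,0.0817,0],"rotvec": [0,0,0.5348],"aperture": 0},{"d": [-0.16,0.0933,0],"rotvec": [0,0,0.6112],"aperture": 0},{"d": [-0.18,0.105,0],"rotvec": [0,0,0.6875],"aperture": 0},{"d": [-0.2,0.1167,0],"rotvec": [0,0,0.7639],"aperture": 0},{"d": [-0.22,0.125,0],"rotvec": [0,0,0.8403],"aperture": 0},{"d": [-0.2367,0.131,0],"rotvec": [0,0,0.9167],"aperture": 0}]' | python3 shift.py|head -1; echo '[{"rotvec": [0,0,0.0764],"aperture": 0},{"rotvec": [0,0,0.0834],"aperture": 0},{"rotvec": [0,0,0.0834],"aperture": 0},{"rotvec": [0,0,0.0834],"aperture": 0}]' | python3 shift.py 20; python3 -c "
from h import *
st();go(W(.08,-.124,.082),psi-np.pi/2)"
```

```text
t: 13.5
t: 13.83
tcp_pos: [0.5811, -0.1565, 0.1555]
ee_rot: [[0.989, -0.145, -0.002], [-0.145, -0.989, 0.001], [-0.002, -0.001, -1.0]]
force: [0.2, -0.5, 0.1]
finger_gap: 0.0007
grip_force: 0.0
t 13.8333 q [-0.3573  0.2237  1.3421  0.0002  1.5781  1.3589] tcp [ 0.5811 -0.1565  0.1555] yang -1.7162172777782918 F [ 0.2    -0.5058  0.1354] T [0.0399 0.152  0.017 ] gap 0.0006593740398477972 0.0
shift [0.0024 0.0003 0.0735] rot [-0.0007  0.0023  0.0026]
```

Scaled: 0.0735 m / 0.6 = 0.1225, 0.0024 m / 0.6 = 0.004.

```bash
echo '[{"d": [0.004,0,0.0667],"aperture": 0},{"d": [0.004,0,0.1225],"aperture": 0},{"d": [0.004,0,0.1225],"aperture": 0},{"d": [0.004,0,0.1225],"aperture": 0},{"d": [0.004,0,0.1225],"aperture": 0}]' | python3 shift.py; python3 -c "
from h import *
st();go(W(.08,-.124,.082),psi-np.pi/2)"; echo '[{"d": [-0.0083,-0.0042,0],"aperture": 0},{"d": [-0.0168,-0.0087,0],"aperture": 0},{"d": [-0.0242,-0.0072,0],"aperture": 0},{"d": [-0.0312,-0.0055,0],"aperture": 0},{"d": [-0.0392,-0.0063,0],"aperture": 0},{"d": [-0.0475,-0.0073,0],"aperture": 0},{"d": [-0.055,-0.0105,0],"aperture": 0},{"d": [-0.0633,-0.0142,0],"aperture": 0},{"d": [-0.07,-0.02,0],"aperture": 0},{"d": [-0.0772,-0.0263,0],"aperture": 0},{"d": [-0.0772,-0.0263,0],"aperture": 0},{"d": [-0.0772,-0.0263,0],"aperture": 0}]' | python3 shift.py;python3 -c "
from h import *
st();go(W(.031,-.1045,.082),psi-np.pi/2)"
```

```text
t: 14.25
tcp_pos: [0.5848, -0.1573, 0.085]
ee_rot: [[0.989, -0.146, 0.002], [-0.146, -0.989, -0.001], [0.002, 0.0, -1.0]]
force: [-0.4, -0.3, 0.6]
finger_gap: 0.0
grip_force: 0.0
t 14.25 q [-0.3564  0.2694  1.4296  0.0001  1.4407  1.3614] tcp [ 0.5848 -0.1573  0.085 ] yang -1.717806325025618 F [-0.3961 -0.3117  0.5727] T [ 0.1019  0.1618 -0.0012] gap 1.6583921572985432e-05 0.0
shift [-0.0016 -0.      0.003 ] rot [ 0.0003 -0.0019  0.001 ]
t: 15.25
tcp_pos: [0.542, -0.1356, 0.0859]
ee_rot: [[0.989, -0.148, 0.005], [-0.148, -0.989, -0.002], [0.005, 0.001, -1.0]]
force: [2.7, -0.6, 6.3]
finger_gap: 0.0007
grip_force: 2.8
t 15.25 q [-0.3465  0.1664  1.5515 -0.0002  1.4184  1.3725] tcp [ 0.542  -0.1356  0.0859] yang -1.7189908976353905 F [ 2.6858 -0.5698  6.314 ] T [-0.1325 -0.2418  0.0066] gap 0.0007442219477331882 2.7538785617798567
shift [-0.0051 -0.0044  0.0039] rot [ 0.0013 -0.0053 -0.0002]
```

Scaled: -0.006 m / 0.6 = -0.01, -0.005 m / 0.6 = -0.0083.

```bash
echo '[{"d": [-0.0033,-0.0033,0],"aperture": 0},{"d": [-0.0058,-0.0058,0.0017],"aperture": 0},{"d": [-0.0067,-0.0083,0.0017],"aperture": 0},{"d": [-0.0067,-0.01,0.0017],"aperture": 0},{"d": [-0.0067,-0.01,0.0017],"aperture": 0}]' | python3 shift.py;python3 -c "
from h import *
st();go(W(.031,-.1045,.082),psi-np.pi/2)
for n in('top','side'): cv2.imwrite(f'pics/{n}3.png',manip.capture(n))
a=up(cv2.imread('pics/top3.png'),270,170,90,75,5);b=up(cv2.imread('pics/side3.png'),265,205,70,75,5)
cv2.imwrite('pics/c3.png',np.hstack([a,b]))"
```

```text
t: 15.67
tcp_pos: [0.5396, -0.1299, 0.0856]
ee_rot: [[0.989, -0.148, 0.006], [-0.148, -0.989, -0.004], [0.007, 0.003, -1.0]]
force: [2.3, -2.5, 8.2]
finger_gap: 0.0004
grip_force: 3.8
t 15.6667 q [-0.3376  0.1577  1.5621 -0.0013  1.4149  1.3818] tcp [ 0.5396 -0.1299  0.0856] yang -1.7192433191823828 F [ 2.3337 -2.4756  8.1865] T [-0.3628 -0.2354 -0.0584] gap 0.00040461034986833256 3.7959117611171678
shift [-0.0018  0.0009  0.0036] rot [ 0.0026 -0.0066 -0.0004]
```

View pics/c3.png

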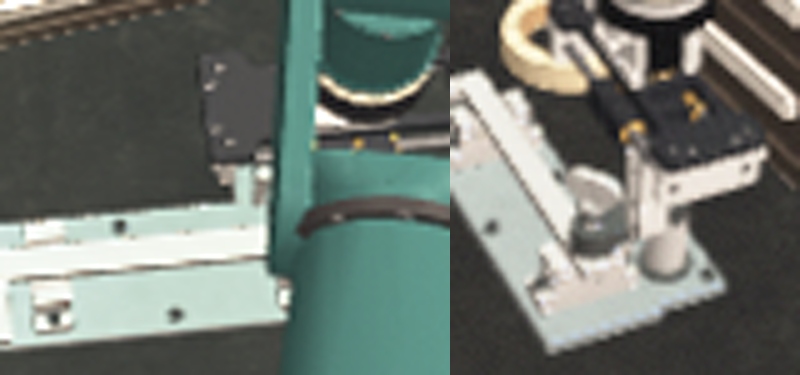

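The side view shows the clamp arm swung over the bar at the right rest, with the boss at about (384,235) in the crop and the fingers to its right. I'll push further to confirm that the stop pin has been met.

Scaled: -0.003 m / 0.6 = -0.005, -0.002 m / 0.6 = -0.0033.

```bash
echo '[{"d": [0,-0.0033,0],"aperture": 0},{"d": [0,-0.005,0],"aperture": 0},{"d": [0,-0.005,0],"aperture": 0},{"d": [0,-0.005,0],"aperture": 0}]' | python3 shift.py;echo '[{"d": [0,-0.0033,0],"aperture": 0},{"d": [0,-0.005,0],"aperture": 0},{"d": [0,-0.005,0],"aperture": 0},{"d": [0,-0.005,0],"aperture": 0}]' | python3 shift.py
```

```text
t: 16.1
tcp_pos: [0.539, -0.1273, 0.0852]
ee_rot: [[0.989, -0.148, 0.003], [-0.148, -0.989, -0.004], [0.004, 0.003, -1.0]]
force: [0.4, -3.3, 9.1]
finger_gap: 0.0003
grip_force: 4.2
t: 16.43
tcp_pos: [0.5386, -0.1249, 0.0849]
ee_rot: [[0.989, -0.148, 0.001], [-0.148, -0.989, -0.005], [0.002, 0.005, -1.0]]
force: [-1.5, -4.7, 9.0]
finger_gap: 0.0003
grip_force: 4.6
```

Scaled: -0.003 m / 0.6 = -0.005, -0.002 m / 0.6 = -0.0033.

```bash
echo '[{"d": [0,-0.0033,0],"aperture": 0},{"d": [0,-0.005,0],"aperture": 0},{"d": [0,-0.005,0],"aperture": 0},{"d": [0,-0.005,0],"aperture": 0}]' | python3 shift.py|sed -n '2p;4p';echo '[{"d": [0,-0.0033,0],"aperture": 0},{"d": [0,-0.005,0],"aperture": 0},{"d": [0,-0.005,0],"aperture": 0},{"d": [0,-0.005,0],"aperture": 0}]' | python3 shift.py|sed -n '2p;4p'
```

```text
tcp_pos: [0.5386, -0.1246, 0.085]
force: [-2.7, -10.2, 8.3]
tcp_pos: [0.5386, -0.1243, 0.085]
force: [-2.9, -16.5, 6.9]
```

Scaled: -0.25 m / 0.6 = -0.4167, -0.17 m / 0.6 = -0.2833, -0.96 rad / 1.5708 = -0.6112.

```bash
echo '[{"d": [0,0.025,0],"aperture": 0},{"d": [0,0.05,0],"aperture": 0},{"d": [0,0.05,-0.0667],"aperture": 0},{"d": [0,0.05,-0.1333],"aperture": 0},{"d": [0,0.05,-0.1667],"rotvec": [0,0,-0.0764],"aperture": 0},{"d": [0,-0.0167,-0.1667],"rotvec": [0,0,-0.1528],"aperture": 0},{"d": [0,-0.0833,-0.1667],"rotvec": [0,0,-0.2292],"aperture": 0},{"d": [0,-0.15,-0.1667],"rotvec": [0,0,-0.3056],"aperture": 0},{"d": [0,-0.2167,-0.1667],"rotvec": [0,0,-0.382],"aperture": 0},{"d": [0,-0.2833,-0.1667],"rotvec": [0,0,-0.4584],"aperture": 0},{"d": [0,-0.35,-0.1667],"rotvec": [0,0,-0.5348],"aperture": 0},{"d": [0,-0.4167,-0.1667],"rotvec": [0,0,-0.6112],"aperture": 0}]' | python3 shift.py|sed -n '1p;2p';echo '[{"rotvec": [0,0,-0.0764],"aperture": 0.03},{"rotvec": [0,0,-0.1528],"aperture": 0.03},{"rotvec": [0,0,-0.2292],"aperture": 0.03},{"rotvec": [0,0,-0.3056],"aperture": 0.03},{"rotvec": [0,0,-0.382],"aperture": 0.03},{"rotvec": [0,0,-0.4584],"aperture": 0.03},{"rotvec": [0,0,-0.5348],"aperture": 0.03},{"rotvec": [0,0,-0.6112],"aperture": 0.03},{"rotvec": [0,0,-0.6875],"aperture": 0.03},{"rotvec": [0,0,-0.7512],"aperture": 0.03}]' | python3 shift.py; python3 -c "
from h import *
st()
for n in('top','side'): cv2.imwrite(f'pics/{n}4.png',manip.capture(n))
print('wing pred',proj('top',[W(0,-.08,.121)]),proj('side',[W(0,-.08,.111)]))
for n,(x0,y0,w,h) in dict(top=(310,185,50,55),side=(270,205,60,60)).items():
    im=up(cv2.imread(f'pics/{n}4.png'),x0,y0,w,h,6);cv2.imwrite(f'pics/w{n}.png',im)
cv2.imwrite('pics/c4.png',np.hstack([cv2.resize(cv2.imread('pics/wtop.png'),None,fx=1.3,fy=1.3),cv2.resize(cv2.imread('pics/wside.png'),(400,429))]))"
```

```text
t: 18.1
tcp_pos: [0.5749, 0.1323, 0.1816]
t: 18.93
tcp_pos: [0.575, 0.1304, 0.1814]
ee_rot: [[-0.414, 0.91, -0.004], [0.91, 0.414, -0.001], [0.001, -0.004, -1.0]]
force: [0.5, 0.1, -0.2]
finger_gap: 0.0298
grip_force: 0.0
t 18.9333 q [ 0.1269  0.1881  1.3328 -0.0001  1.6247 -0.2996] tcp [0.575  0.1304 0.1814] yang 0.4265156206228195 F [ 0.4618  0.0638 -0.1887] T [-0.1031  0.0735  0.0138] gap 0.029796650772013794 0.0
wing pred [[330.9296 209.7601]] [[291.661  240.1753]]
```

View pics/c4.png

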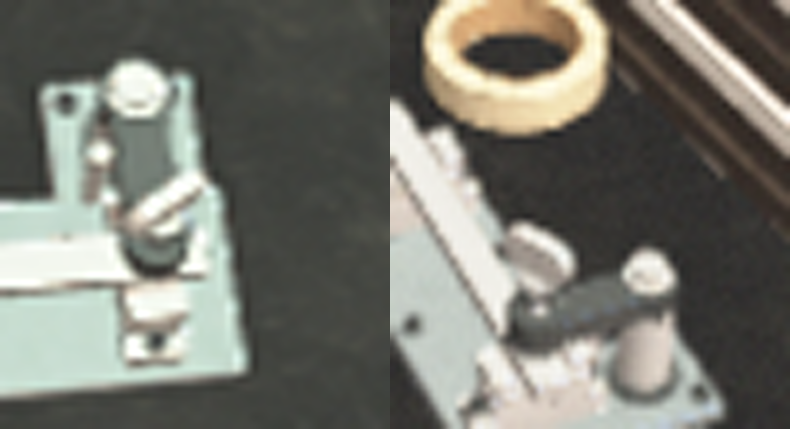

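The arm is at home: the pin stands against its left flank, and the wing is over the bar. In the full top image the wing spans about (326,213.8) to (335.6,208.3), and its centre in the side image is about (291.5,240.2).

Run:
```python
from h import *
print(tri((291.5,240.2),(330.6,210.8)),W(0,-.08))
P=onz('top',[(326,213.8),(335.6,208.3)],.116);d=P[1]-P[0];print(P,np.hypot(*d),"ang",np.arctan2(d[1],d[0]), "theta",np.arctan2(d[1],d[0])+np.pi-psi)
im=up(cv2.imread('pics/top4.png'),320,202,22,17,8);b,g,r=[im[:,:,i].astype(int) for i in range(3)]
for th in(0,3,6):
    m=((g-r<th)&(g>150)).astype(np.uint8);c=cv2.findContours(m,0,1)[0]
    for k in c:
        if cv2.contourArea(k)>300:
            R=cv2.fitEllipse(k);print(th,cv2.contourArea(k)/64,topix(np.array(R[0]),320,202,8),np.array(R[1])/8,R[2])
```

```text
(array([ 0.5104, -0.1016,  0.111 ]), np.float64(0.0006693529613537929)) [ 0.5106 -0.1017]
[[ 0.5031 -0.0843]
 [ 0.5134 -0.118 ]] 0.035153091196641055 ang -1.2749767646183432 theta 2.01461588897145
0 15.53125 [[330.182  211.3534]] [3.9947 9.7588] 56.77715301513672
3 28.6953125 [[330.578  211.1787]] [ 4.7193 10.9657] 51.754547119140625
3 5.4140625 [[322.2717 204.1701]] [3.1815 3.3435] 152.16004943847656
6 16.25 [[321.9352 216.7669]] [3.8382 5.9962] 93.52726745605469
6 6.0859375 [[334.6489 216.8256]] [2.6235 4.7057] 12.255119323730469
6 41.1328125 [[330.8651 211.0855]] [ 5.374  11.6672] 52.8564567565918
6 7.484375 [[322.3284 204.1834]] [3.2718 3.6827] 45.046390533447266
```

```bash
python3 -c "
from h import *
go([.5105,-.1016,.155],.38)"
```

```text
shift [-0.1854 -0.1537  0.0268] rot [-0.0032 -0.0009  0.0406]
```

Scaled: -0.1854 m / 0.6 = -0.309, -0.155 m / 0.6 = -0.2583, 0.04 rad / 1.5708 = 0.0255.

```bash
echo '[{"d": [-0.0517,-0.0427,0],"rotvec": [0,0,0.0255],"aperture": 0.03},{"d": [-0.1033,-0.085,0],"rotvec": [0,0,0.0255],"aperture": 0.03},{"d": [-0.155,-0.1283,0],"rotvec": [0,0,0.0255],"aperture": 0.03},{"d": [-0.2067,-0.1708,0],"rotvec": [0,0,0.0255],"aperture": 0.03},{"d": [-0.2583,-0.2133,0],"rotvec": [0,0,0.0255],"aperture": 0.03},{"d": [-0.309,-0.2562,0],"rotvec": [0,0,0.0255],"aperture": 0.03},{"d": [-0.309,-0.2562,0.0447],"rotvec": [0,0,0.0255],"aperture": 0.03},{"d": [-0.309,-0.2562,0.0447],"rotvec": [0,0,0.0255],"aperture": 0.03},{"d": [-0.309,-0.2562,0.0447],"rotvec": [0,0,0.0255],"aperture": 0.03},{"d": [-0.309,-0.2562,0.0447],"rotvec": [0,0,0.0255],"aperture": 0.03},{"d": [-0.309,-0.2562,0.0447],"rotvec": [0,0,0.0255],"aperture": 0.03}]' | python3 shift.py 20|tail -3;python3 -c "
from h import *
st();go([.5105,-.1016,.1155],.38)"
```

```text
force: [-1.4, -0.2, -0.5]
finger_gap: 0.0298
grip_force: 0.0
t 19.95 q [-0.3019  0.0453  1.5398  0.0003  1.5554 -0.6842] tcp [ 0.5124 -0.1002  0.1567] yang 0.38226351583344964 F [-1.3552 -0.1752 -0.4544] T [-0.0289  0.0276 -0.0334] gap 0.029847309775732675 0.0
shift [-0.0006 -0.0023  0.0412] rot [0.001  0.0004 0.0023]
```

Scaled: 0.0405 m / 0.6 = 0.0675, 0.02 m / 0.6 = 0.0333.

```bash
echo '[{"d": [-0.001,-0.0038,0.0333],"aperture": 0.03},{"d": [-0.001,-0.0038,0.0675],"aperture": 0.03},{"d": [-0.001,-0.0038,0.0675],"aperture": 0.03},{"d": [-0.001,-0.0038,0.0675],"aperture": 0.03},{"d": [-0.001,-0.0038,0.0675],"aperture": 0.03}]' | python3 shift.py 15|tail -3;python3 -c "
from h import *
st();go([.5105,-.1016,.1155],.38)"
```

```text
force: [0.5, -0.3, 0.0]
finger_gap: 0.0298
grip_force: 0.0
t 20.3667 q [-0.3064  0.0647  1.6005  0.0001  1.4744 -0.6885] tcp [ 0.5108 -0.1022  0.1167] yang 0.38211567768251636 F [ 0.4864 -0.2815  0.0158] T [-0.0919  0.0553 -0.0088] gap 0.029823565228658776 0.0
shift [ 0.0006 -0.      0.0012] rot [0.0017 0.0012 0.0021]
```

Scaled: 0.0012 m / 0.6 = 0.002.

```bash
echo '[{"d": [0,0,0.002],"aperture": 0.03},{"d": [0,0,0.002],"aperture": 0.0},{"d": [0,0,0.002],"aperture": 0.0},{"d": [0,0,0.002],"aperture": 0.0},{"d": [0,0,0.002],"aperture": 0.0},{"d": [0,0,0.002],"aperture": 0.0}]' | python3 shift.py 12|tail -3;python3 -c "
from h import *
st()"
```

```text
force: [2.6, 0.9, -0.8]
finger_gap: 0.0082
grip_force: 12.0
t 20.8667 q [-0.3076  0.0659  1.6036  0.001   1.4693 -0.6888] tcp [ 0.5109 -0.1026  0.1145] yang 0.3810218225004832 F [ 2.6143  0.8618 -0.8184] T [ 0.0996 -0.5513  0.0032] gap 0.008236973511879962 11.999881267547607
```

Scaled: 0.001 m / 0.6 = 0.0017, 0.0007 m / 0.6 = 0.0012, 1.1 rad / 1.5708 = 0.7003.

```bash
echo '[{"d": [0.0012,0.0017,0],"aperture": 0.0},{"d": [0.0012,0.0017,0],"rotvec": [0,0,0.0637],"aperture": 0},{"d": [0.0012,0.0017,0.0002],"rotvec": [0,0,0.1273],"aperture": 0},{"d": [0.0012,0.0017,0.0003],"rotvec": [0,0,0.191],"aperture": 0},{"d": [0.0012,0.0017,0.0003],"rotvec": [0,0,0.2546],"aperture": 0},{"d": [0.0012,0.0017,0.0005],"rotvec": [0,0,0.3183],"aperture": 0},{"d": [0.0012,0.0017,0.0007],"rotvec": [0,0,0.382],"aperture": 0},{"d": [0.0012,0.0017,0.0007],"rotvec": [0,0,0.4456],"aperture": 0},{"d": [0.0012,0.0017,0.0008],"rotvec": [0,0,0.5093],"aperture": 0},{"d": [0.0012,0.0017,0.001],"rotvec": [0,0,0.573],"aperture": 0},{"d": [0.0012,0.0017,0.001],"rotvec": [0,0,0.6366],"aperture": 0},{"d": [0.0012,0.0017,0.0012],"rotvec": [0,0,0.7003],"aperture": 0}]' | python3 shift.py 30|tail -3;python3 -c "
from h import *
st()"
```

```text
force: [0.3, -0.9, 2.5]
finger_gap: 0.0078
grip_force: 30.0
t 21.8667 q [-0.3058  0.0671  1.6038 -0.0012  1.4708  0.4185] tcp [ 0.5102 -0.1021  0.1138] yang -0.7241929332152491 F [ 0.3332 -0.8908  2.4559] T [-0.1704  0.1354  0.0315] gap 0.00783949064787703 29.997140765190125
```

Scaled: 0.0005 m / 0.6 = 0.0008, 0.0004 m / 0.6 = 0.0007, 0.83 rad / 1.5708 = 0.5284.

```bash
echo '[{"d": [0,0,0.0002],"rotvec": [0,0,0.0637],"aperture": 0.0},{"d": [0,0,0.0002],"rotvec": [0,0,0.1273],"aperture": 0},{"d": [0,0,0.0003],"rotvec": [0,0,0.191],"aperture": 0},{"d": [0,0,0.0005],"rotvec": [0,0,0.2546],"aperture": 0},{"d": [0,0,0.0005],"rotvec": [0,0,0.3183],"aperture": 0},{"d": [0,0,0.0007],"rotvec": [0,0,0.382],"aperture": 0},{"d": [0,0,0.0008],"rotvec": [0,0,0.4456],"aperture": 0},{"d": [0,0,0.0008],"rotvec": [0,0,0.5093],"aperture": 0},{"d": [0,0,0.0008],"rotvec": [0,0,0.5284],"aperture": 0},{"d": [0,0,0.0008],"rotvec": [0,0,0.5284],"aperture": 0}]' | python3 shift.py 30|tail -3;python3 -c "
from h import *
st()"; echo '[{"d": [0,0,0.0002],"rotvec": [0,0,0.0255],"aperture": 0.0},{"d": [0,0,0.0002],"rotvec": [0,0,0.0509],"aperture": 0},{"d": [0,0,0.0002],"rotvec": [0,0,0.0764],"aperture": 0},{"d": [0,0,0.0002],"rotvec": [0,0,0.0764],"aperture": 0}]' | python3 shift.py 30|tail -3;python3 -c "
from h import *
st()"
```

```text
force: [-1.9, 0.3, 4.9]
finger_gap: 0.0079
grip_force: 30.0
t 22.7 q [-0.3055  0.0671  1.6045 -0.0003  1.471   1.244 ] tcp [ 0.51   -0.1016  0.1135] yang -1.5494431382075644 F [-1.8646  0.2987  4.8842] T [0.1893 0.5389 0.0197] gap 0.007915630926251945 30.000890493392944
force: [-2.3, 1.2, 5.2]
finger_gap: 0.0076
grip_force: 30.0
t 23.0333 q [-0.3054  0.067   1.6045 -0.0001  1.4709  1.3637] tcp [ 0.51   -0.1015  0.1135] yang -1.6690678083578043 F [-2.2605  1.2025  5.1515] T [0.1523 0.605  0.0963] gap 0.007638248563116366 30.00080108642578
```

Scaled: -0.0013 m / 0.6 = -0.0022, -0.0009 m / 0.6 = -0.0015, 0.06 rad / 1.5708 = 0.0382.

```bash
echo '[{"d": [-0.0015,-0.0022,-0.0005],"rotvec": [0,0,0.0191],"aperture": 0.0},{"d": [-0.0015,-0.0022,-0.0005],"rotvec": [0,0,0.0382],"aperture": 0},{"d": [-0.0015,-0.0022,-0.0005],"rotvec": [0,0,0.0382],"aperture": 0}]' | python3 shift.py 45|tail -3;python3 -c "
from h import *
st()"; echo '[{"rotvec": [0,0,0.0191],"aperture": 0.0},{"rotvec": [0,0,0.0382],"aperture": 0},{"rotvec": [0,0,0.0382],"aperture": 0}]' | python3 shift.py |tail -3;python3 -c "
from h import *
st()"
```

```text
force: [0.8, -2.2, 2.9]
finger_gap: 0.0078
grip_force: 45.0
t 23.2833 q [-0.3037  0.0652  1.6064 -0.0019  1.4686  1.4245] tcp [ 0.5099 -0.1012  0.1135] yang -1.7280278273504412 F [ 0.7925 -2.2256  2.8562] T [-0.4692  0.1283  0.2783] gap 0.007821678095434386 45.04334807395935
force: [-0.0, -3.4, 3.3]
finger_gap: 0.0085
grip_force: 46.1
t 23.5333 q [-0.3037  0.0652  1.6064 -0.0019  1.4687  1.4836] tcp [ 0.5099 -0.1011  0.1135] yang -1.7870603457427936 F [-0.0401 -3.4394  3.3308] T [-0.582   0.1489  0.6627] gap 0.008503191374920345 46.08286171685904
```

Scaled: -0.0008 m / 0.6 = -0.0013, -0.0007 m / 0.6 = -0.0012, -1.2 rad / 1.5708 = -0.7639.

```bash
echo '[{"rotvec": [0,0,-0.0637],"aperture": 0.0},{"d": [0,0,-0.0002],"rotvec": [0,0,-0.1273],"aperture": 0},{"d": [0,0,-0.0003],"rotvec": [0,0,-0.191],"aperture": 0},{"d": [0,0,-0.0003],"rotvec": [0,0,-0.2546],"aperture": 0},{"d": [0,0,-0.0005],"rotvec": [0,0,-0.3183],"aperture": 0},{"d": [0,0,-0.0007],"rotvec": [0,0,-0.382],"aperture": 0},{"d": [0,0,-0.0007],"rotvec": [0,0,-0.4456],"aperture": 0},{"d": [0,0,-0.0008],"rotvec": [0,0,-0.5093],"aperture": 0},{"d": [0,0,-0.001],"rotvec": [0,0,-0.573],"aperture": 0},{"d": [0,0,-0.001],"rotvec": [0,0,-0.6366],"aperture": 0},{"d": [0,0,-0.0012],"rotvec": [0,0,-0.7003],"aperture": 0},{"d": [0,0,-0.0013],"rotvec": [0,0,-0.7639],"aperture": 0}]' | python3 shift.py 40|tail -3;python3 -c "
from h import *
st()"
```

```text
force: [0.9, -4.7, -0.3]
finger_gap: 0.0079
grip_force: 40.0
t 24.5333 q [-0.3044  0.0653  1.6056 -0.0027  1.4684  0.2796] tcp [ 0.5102 -0.1019  0.1139] yang -0.5837198049531275 F [ 0.9128 -4.6677 -0.2627] T [-0.9372 -0.2125 -0.0313] gap 0.007877935570687212 40.00304639339447
```

Scaled: -0.0003 m / 0.6 = -0.0005, -0.0002 m / 0.6 = -0.0003, -0.465 rad / 1.5708 = -0.296.

```bash
echo '[{"d": [0,0,-0.0002],"rotvec": [0,0,-0.0637],"aperture": 0.0},{"d": [0,0,-0.0002],"rotvec": [0,0,-0.1273],"aperture": 0},{"d": [0,0,-0.0003],"rotvec": [0,0,-0.191],"aperture": 0},{"d": [0,0,-0.0003],"rotvec": [0,0,-0.2546],"aperture": 0},{"d": [0,0,-0.0005],"rotvec": [0,0,-0.296],"aperture": 0},{"d": [0,0,-0.0005],"rotvec": [0,0,-0.296],"aperture": 0},{"d": [0,0,-0.0005],"rotvec": [0,0,-0.296],"aperture": 0},{"d": [0,0,-0.0005],"rotvec": [0,0,-0.296],"aperture": 0}]' | python3 shift.py 40|tail -3;python3 -c "
from h import *
st()
for n in('top','side'): cv2.imwrite(f'pics/{n}5.png',manip.capture(n))
a=up(cv2.imread('pics/top5.png'),170,165,270,100,2);b=up(cv2.imread('pics/side5.png'),210,170,130,110,4)
cv2.imwrite('pics/c5.png',b)"
```

```text
force: [2.1, -5.3, 0.4]
finger_gap: 0.0077
grip_force: 40.0
t 25.2 q [-0.3044  0.0652  1.605  -0.0026  1.4682 -0.1807] tcp [ 0.5106 -0.102   0.1142] yang -0.12347122704989665 F [ 2.0939 -5.3069  0.4144] T [-1.0453 -0.3734  0.0226] gap 0.007668468874072977 39.999128580093384
```

View pics/c5.png

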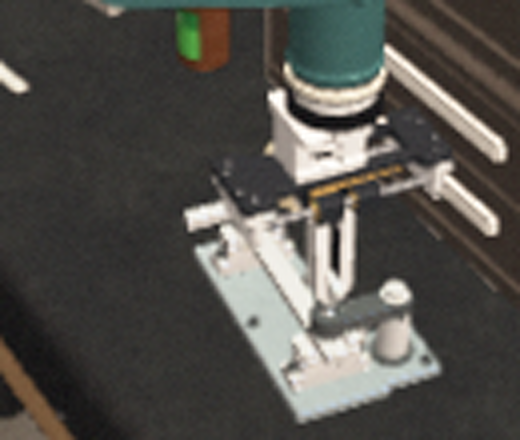

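The bar lies in both slots with its foot outside the plain rest and towards the robot. The arm is at home, and the fingers hold the wing at a quarter turn back (1.57 rad from the seat). I'm handing it in.

```bash
python3 -c "
from workcell import manip
print(manip.hand_in())"
```

```text
the job is handed in; nothing more can be done
None
```

I fitted the stop bar in both rests, swung the clamp arm onto its stop pin, seated the thumbscrew hard, backed it off about 1.57 rad and handed the job in at about 25 s, still gripping the thumbscrew.

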